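# Clear and square up the parts-case pile

### The arm

A 6-joint arm with a two-finger parallel gripper is mounted at the origin on the work surface; the furniture and walls round the work are solid. World frame = base frame: x ahead of the robot, y to its left, z up, the work surface at z = 0. Lengths are in m, angles in rad, forces in N, time in s.
With the tool pointing down it reaches from about 0.425 to 0.925 m from the base axis. Payload 12.5 kg.
Tool frame: the origin (TCP) lies midway between the tips of the shut fingers; the grasp point (between the pads) lies 19 mm behind it (manip.grasp_offset is the distance from the TCP to the grasp point, in m); z points along the fingers, y is the line along which they close (so a half turn about z gives the same grasp; the last joint's range is limited). The gripper opens to 85 mm and grips with 20 to 120 N. Pads are 22 mm wide; open, the fingers measure 114 mm over their backs; the gripper's body (76 mm by 85 mm) begins 54 mm behind the grasp point. The pads swing forward as they close: fully open they stand 13 mm farther back than shut.
Start: joints at [1.162, 0.491, 1.559, -0, 1.092, -0.106], TCP at [0.186, 0.597, 0.231] pointing down, gripper open.
Joint ranges: [-3.1, 3.1], [-0.84, 2.19], [0.05, 2.79], [-1.13, 4.28], [0.06, 2.93], [-2.69, 2.69]. Speed limits (rad/s): [2.22, 2.22, 2.79, 3.14, 3.14, 3.14].

### API

Orientations are given as a rotation vector (axis times angle).
In Python, from rig import manip gives the robot as it stands. The module is installed in compiled form; this text tells all that it offers. Calls block until the motion is done:
- manip.movep(position, orientation): joint-space move of the TCP to a pose.
- manip.move_l(position, ori=None, rate=0.15, until_force=None): straight line of the TCP; ori=None keeps the orientation; rate is the mean speed in m/s. With until_force (N) it stops when the force on the tool has changed by that much, and returns True; else False.
- manip.move_j(angles): joint-space move.
- manip.command_gripper(opening, grasp_force=None): finger opening in m; grasp_force is the grip in N (None keeps the last); returns when the fingers have stopped.
- manip.dwell(seconds).
- manip.solve_ik(position, orientation): joint angles nearest the present ones, or None.
- manip.read_camera(name): name is "side" or "top" or "wrist"; returns the picture (400x640x3 uint8, red, green, blue); there is no depth.
- manip.camera_model(name): a dict with "mtx" (3x3 intrinsics, pixels), "cam_to_world" (4x4, takes a point from camera to world coordinates). Camera axes: x right, y down, z forward; pixel columns grow to the right and rows downward; lengths in m; the calibration is good to about 2 mm. A picture is of the moment at which its call begins: read the wrist's pose just before it. camera_model takes no time and is no camera call; for the wrist camera it gives the pose at the moment of the call.
A pose or a line that the arm cannot do raises manip.PlanningError and nothing moves.
- manip.close_job(): hands the job in; it is judged then, once.
Readings, each from a call of its own:
- manip.read_clock(): time.
- manip.read_q(): joint angles.
- manip.read_qd(): joint speeds.
- manip.read_joint_efforts(): joint torques, N m.
- manip.read_position(): TCP position.
- manip.read_eef_rot(): TCP orientation.
- manip.read_ft_force(): force on the tool from outside, world axes, zero at the start.
- manip.read_ft_torque(): the same for the moment, N m.
- manip.read_gripper_width(): finger opening in m.
- manip.read_grip_force(): force on a finger pad.
Only numpy, scipy, OpenCV 4.12 (cv2) and the standard library are available. Lean on these libraries where they do the work, as an engineer would, in place of code of your own. Each camera call takes 0.05 s, during which the arm holds its last target. There are 200 camera calls.

### The job

A white bar offcut lies on the parts case on the loading shelf: first put it in the grey scrap bin behind the shelf, while the case stays on its shelf. Then move that case off the shelf onto the other parts case in the stacking fixture, and square the pile so that both cases lie flat, right up against the two steel posts and the blue end stop, and let go. Leave the tape roll, the vial and the black hub where they are.

Things in the scene. Friction and masses are not known exactly. Their poses are not given: they have to be found in the camera images.
- station: Stacking fixture, fixed to the desk: aluminium base plate 206 x 290 x 4 mm. Origin on the desk surface near the plate's middle; x points away from the robot (when unturned), y to its left, z up. The right half (negative y) is the stacking corner with two posts and an end stop, the left half the loading shelf.
- shelf_top (a point): Centre of the loading shelf's flat top, 39 mm above the desk, at station x = -16, y = 77 mm; the shelf is 164 mm in x, 110 mm in y. From its far edge (station x = 66 mm) a lip slopes down into the scrap bin. Toward the stacking corner it ends (y = 22 mm) at an open gap, floored only by the base plate: 45 mm from the shelf's edge to the side of a case that is home.
- end_stop (a point): Middle of the top edge of the face of the blue end stop that the cases' far short ends come up against: a plate 60 mm wide (y), 60 mm tall, at station x = 84 mm, y = -75 mm, facing the robot (-x).
- post_far (a point): Top centre of the far upright steel post, 12 mm thick, 60 mm tall, at station x = 55, y = -133 mm. The cases' right long sides come up against both posts at station y = -127 mm.
- post_near (a point): Top centre of the near steel post, just like the far one, at station x = -55, y = -133 mm.
- home_lower (a point): Where the origin of the lower case lies when home, at station x = 0, y = -75, z = 4 mm (on the base plate); axes as the station's.
- home_upper (a point): Where the origin of the upper case lies when home, at station x = 0, y = -75, z = 36 mm; axes as the station's.
- lower_case: Flat grey closed parts case (lid fixed), 104 mm in its own x, 168 mm in y, 32 mm tall, 0.15 to 0.31 kg; hinges and latch look up to 4 mm proud of the long sides but are not solid. Origin at the centre of its underside; its x points along station y. Lies loose on the base plate in the stacking corner, 3 to 15 mm short of posts and end stop, slightly turned. Too wide to grasp.
- upper_case: A second case just like the lower one, lying slightly turned on the loading shelf, its x along station y. Origin at the centre of its underside.
- offcut: White plastic bar, 12 x 70 x 12 mm, long axis y, 0.09 kg, origin at the centre of its underside; lies loose on top of the upper case, its long axis roughly across the case (along station y, up to 0.6 rad off).
- scrap_bin: Grey open scrap bin with a low front, fixed beyond the far end of the loading shelf: 100 mm in x, 140 mm in y, walls 3 mm thick; the front wall (toward the robot, x = -50 mm) is 18 mm tall and under the shelf's lip, the side walls 30 mm, the back wall 45 mm. Origin at the centre of its underside, on the desk; the floor is 3 mm thick.
- tape_roll: Bystander: roll of amber tape lying flat on the desk right of the fixture, 79 mm across, 19 mm tall; origin at the centre of its underside.
- vial: Bystander: amber vial with black cap, 25 mm across, 51 mm tall, right of the fixture; origin at the centre of its underside.
- hub: Bystander: black desktop hub, 62 x 46 x 28 mm, right of the fixture; origin at the centre of its underside.
There are look-alikes about, which are no part of the job. Several things have the shape of the offcut; the one meant has the colours described above.

How it is judged:
On the way, in this order (a step that is already met when the one before it is completed fails the run):
1. the offcut lies in the scrap bin while the upper case is still on the loading shelf (height (world z) of offcut below 0.035 m and x of offcut in the frame of scrap_bin between -0.05 and 0.05 m and y of offcut in the frame of scrap_bin between -0.07 and 0.07 m and y of upper_case in the frame of station above 0.045 m and height (world z) of upper_case above 0.034 m), for 0.2 s.
2. the upper case lies on the lower case (horizontal distance between upper_case and lower_case below 0.035 m and z of upper_case in the frame of lower_case between 0.029 and 0.035 m and angle between upper_case's own z axis and vertical below 0.05 rad), for 0.2 s.
At the end, for the whole second after the job is handed in: Both cases lie flat, one on the other, each within 4 mm in x and in y of its home place against the posts and the end stop and within 0.035 rad (2 degrees) of square, upright and at rest; the offcut lies in the scrap bin (x of lower_case in the frame of home_lower between -0.004 and 0.004 m and y of lower_case in the frame of home_lower between -0.004 and 0.004 m and z of lower_case in the frame of home_lower below 0.003 m and angle between the x axis of lower_case and the y axis of home_lower, either way round below 0.035 rad and x of upper_case in the frame of home_upper between -0.004 and 0.004 m and y of upper_case in the frame of home_upper between -0.004 and 0.004 m and z of upper_case in the frame of home_upper between -0.003 and 0.003 m and angle between the x axis of upper_case and the y axis of home_upper, either way round below 0.035 rad and angle between each of upper_case, lower_case's own z axis and vertical below 0.03 rad and linear speed of each of upper_case, lower_case below 0.01 m/s and height (world z) of offcut below 0.035 m and x of offcut in the frame of scrap_bin between -0.05 and 0.05 m and y of offcut in the frame of scrap_bin between -0.07 and 0.07 m); the robot touches nothing.
It fails at once if the tape roll, the vial or the hub was moved more than 20 mm (distance of any of tape_roll, vial, hub from where it was at the start of the episode above 0.02 m).
It fails at once if the upper case was tipped over (more than 0.5 rad) (angle between upper_case's own z axis and vertical above 0.5 rad).
It also fails if it takes over 72 s, if anything falls off the work surface, if the arm or the gripper's body presses on something with over 40 N, if the wrist force passes 120 N, or if a joint passes its speed limit or range.

## Working session

There is one attempt and no reset: what is moved stays moved. The work goes in short steps, each a Python script; the robot and the scene stay as the last script left them, time stands still between calls to the robot, and variables do not carry over. Pictures are saved under pics/ and viewed, at most 10 in all, crops included, and the job is handed in when it is done.

```bash
mkdir -p pics && python3 - <<'E'
from rig import manip
import cv2,numpy as np
for n in("top","side","wrist"):
    im=manip.read_camera(n); cv2.imwrite(f"pics/{n}0.png",im[:,:,::-1])
    m=manip.camera_model(n); print(n,np.round(m["mtx"],1).tolist(),np.round(m["cam_to_world"],3).tolist())
a=cv2.imread("pics/top0.png");b=cv2.imread("pics/side0.png")
print(manip.read_clock(),manip.read_eef_rot(),manip.grasp_offset)
E
```

```text
top [[463.2, 0.0, 320.3], [0.0, 463.2, 197.9], [0.0, 0.0, 1.0]] [[-0.026, -0.99, 0.141, 0.303], [-1.0, 0.025, -0.01, -0.107], [0.006, -0.141, -0.99, 1.43], [0.0, 0.0, 0.0, 1.0]]
side [[377.9, 0.0, 318.8], [0.0, 377.9, 203.7], [0.0, 0.0, 1.0]] [[-0.977, 0.173, -0.124, 0.642], [0.213, 0.818, -0.534, 0.364], [0.009, -0.548, -0.836, 0.801], [0.0, 0.0, 0.0, 1.0]]
wrist [[284.2, 0.0, 319.3], [0.0, 284.2, 197.7], [0.0, 0.0, 1.0]] [[0.298, 0.916, 0.269, 0.118], [0.955, -0.286, -0.084, 0.618], [-0.0, 0.282, -0.959, 0.374], [0.0, 0.0, 0.0, 1.0]]
0.15 [-4.73819047e-01 -3.10543420e+00  1.23810198e-03] 0.0187
```

View pics/top0.png

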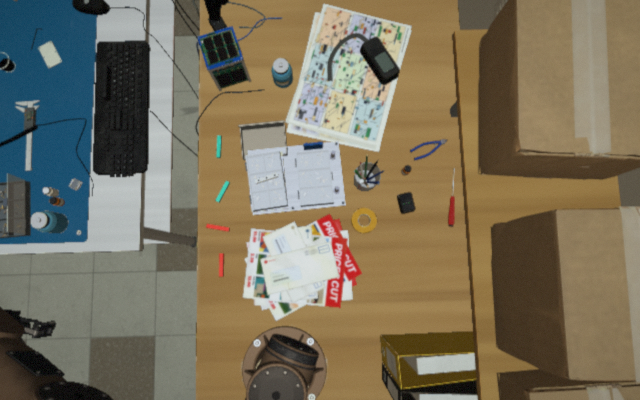

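View pics/side0.png

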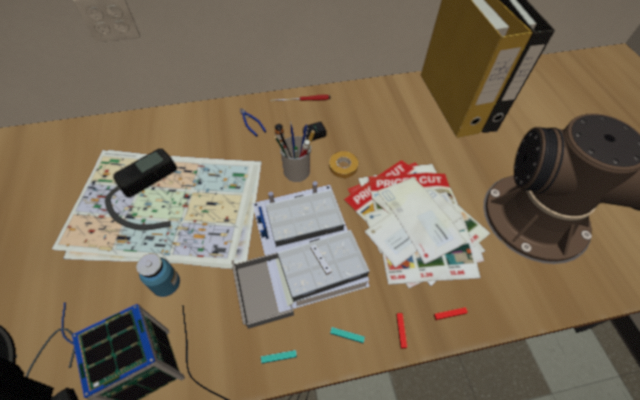

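The top view shows the fixture centred near (297,178). The upper case is on the left (265,180), the lower case on the right (320,177) and the bin behind at (263,138).

Things that could be taken for the offcut in the top view: white bar on the case (267,179), teal bars (218,146) and (223,190), red bars (217,228) and (222,265), and a white card on the other table (49,53). By the description it's the white bar at (267,179). I'll check that in the wrist close-up.

```bash
python3 - <<'E'
from rig import manip
import cv2,numpy as np,pickle
manip.movep([0.54,0.04,0.27],[0,-np.pi,0])
D={}
for k,y in(("A",0.04),("B",-0.10)):
    if k=="B": manip.move_l([0.54,y,0.27],rate=0.3)
    manip.dwell(0.1)
    m=manip.camera_model("wrist"); im=manip.read_camera("wrist"); D[k]=(m,im)
    cv2.imwrite(f"pics/w{k}.png",im[:,:,::-1])
    print(np.round(m["cam_to_world"],3).tolist())
for n in("top","side"): D[n]=(manip.camera_model(n),cv2.imread(f"pics/{n}0.png")[:,:,::-1])
pickle.dump(D,open("D.pkl","wb"))
print(manip.read_clock(),manip.read_position())
E
```

```text
[[-0.001, 0.959, 0.282, 0.468], [1.0, 0.001, 0.001, 0.041], [0.0, 0.282, -0.959, 0.413], [0.0, 0.0, 0.0, 1.0]]
[[-0.001, 0.959, 0.282, 0.468], [1.0, 0.001, 0.001, -0.099], [0.001, 0.282, -0.959, 0.413], [0.0, 0.0, 0.0, 1.0]]
3.4167 [ 0.54000901 -0.09894829  0.27004428]
```

View pics/wA.png

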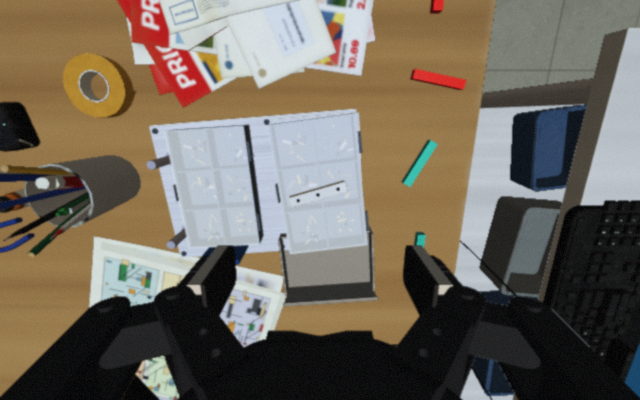

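View pics/wB.png

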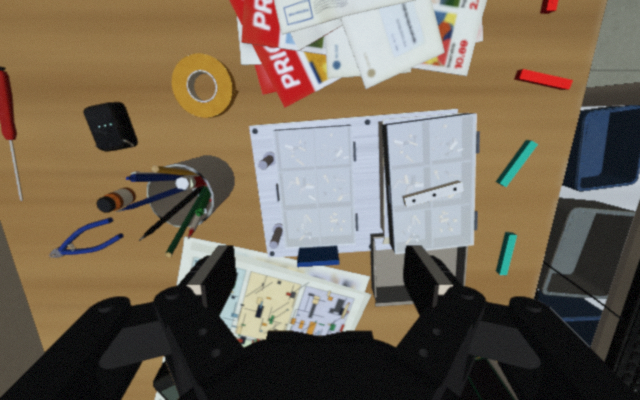

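Wrist view A shows the white bar with dark dots at (317,192) on the upper case. The teal bars at (420,163) and (420,240) and the red ones at (438,79) and (437,5) are rejected. Both views show posts, end stop and bin, so I'll take close crops for corner picks.

```bash
python3 - <<'E'
import cv2,pickle
D=pickle.load(open("D.pkl","rb"))
for k,x in(("A",140),("B",240)):
    c=D[k][1][100:310,x:x+250,::-1]
    cv2.imwrite(f"pics/c{k}.png",cv2.resize(c,(700,588),interpolation=cv2.INTER_CUBIC))
E
```

```text
(no output)
```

View pics/cA.png

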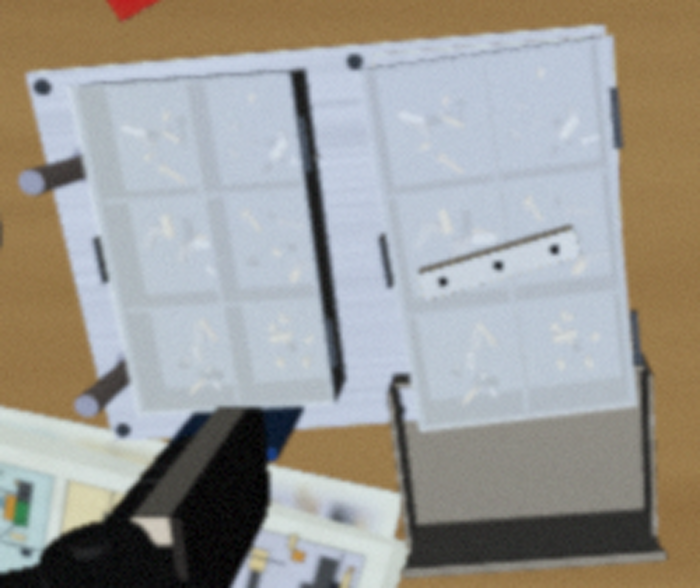

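View pics/cB.png

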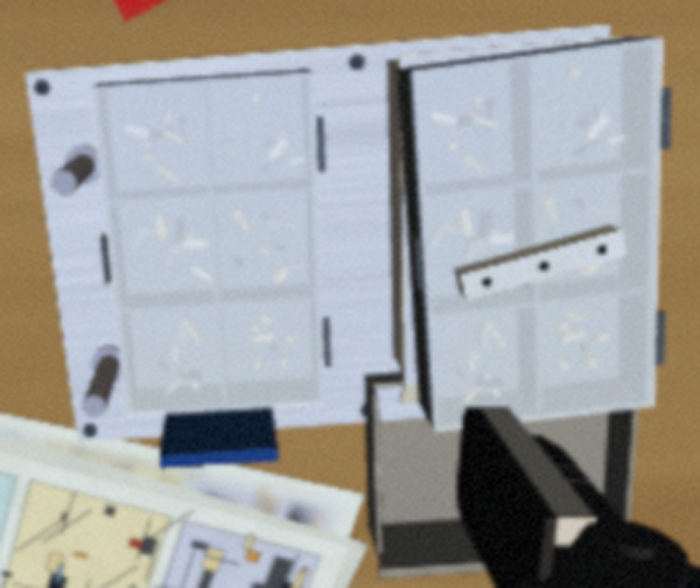

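```bash
cat > h.py <<'E'
import numpy as np,pickle
def ray(m,p):
    T=m["cam_to_world"];d=T[:3,:3]@np.linalg.inv(m["mtx"])@[p[0],p[1],1];return T[:3,3],d/np.linalg.norm(d)
def plane(m,p,z):
    o,d=ray(m,p);return o+d*(z-o[2])/d[2]
def tri(m1,p1,m2,p2):
    o1,d1=ray(m1,p1);o2,d2=ray(m2,p2)
    s=np.linalg.lstsq(np.c_[d1,-d2],o2-o1,rcond=None)[0]
    a,b=o1+s[0]*d1,o2+s[1]*d2;return (a+b)/2,np.linalg.norm(a-b)
E
python3 - <<'E'
from h import *
D=pickle.load(open("D.pkl","rb"));A,B=D["A"][0],D["B"][0]
P={"postN":((33,183),(68,182)),"postF":((88,405),(94,406)),"bolt1":((42,87),(42,87)),"bolt2":((355,61),(357,62)),"bolt3":((123,430),(90,430)),
"up_nl":((367,68),(408,68)),"up_nr":((605,38),(660,38)),"up_fr":((633,404),(653,405)),"up_fl":((422,430),(435,430)),
"lo_nl":((78,85),(97,85)),"lo_nr":((292,72),(308,72)),"lo_fr":((330,400),(318,400)),"lo_fl":((142,412),(130,412)),
"of1":((443,282),(487,282)),"of2":((498,265),(544,266)),"of3":((554,249),(602,250)),"binBL":((407,573),(382,575))}
R={}
for k,(a,b) in P.items():
    a=np.array(a)/2.8+[140,100]; b=np.array(b)/2.8+[240,100]
    R[k],g=tri(A,a,B,b); print(k,np.round(R[k]*1000,1),"gap",round(g*1000,1))
a=lambda p,q:np.arctan2(*(R[q]-R[p])[[1,0]])
print("yaw posts",a("postN","postF"),"lo",a("lo_nl","lo_fl"),a("lo_nr","lo_fr"),"up",a("up_nl","up_fl"),a("up_nr","up_fr"))
print("offcut",a("of1","of3"))
th=a("postN","postF")
for k in("postN","postF"): pass
x=np.array([np.cos(th),np.sin(th)]);y=np.array([-x[1],x[0]])
st=(R["postN"]+R["postF"])[:2]/2+0.133*y
print("station",st,th)
for k in R: print(k,np.round(1000*np.array([x@(R[k][:2]-st),y@(R[k][:2]-st)])),end=" ")
print()
for n,p in (("endstop B 60mm",((162,466),(276,458))),):
    for q in p:
        w=plane(B,np.array(q)/2.8+[240,100],0.060); print(n,np.round(1000*np.array([x@(w[:2]-st),y@(w[:2]-st)])))
for q in ((162,440),(160,412),(272,408)):
        w=plane(B,np.array(q)/2.8+[240,100],0.060); print(q,np.round(1000*np.array([x@(w[:2]-st),y@(w[:2]-st)])))
E
```

```text
postN [ 529.6 -167.3   63.2] gap 0.6
postF [ 640.3 -161.5   58.5] gap 0.4
bolt1 [ 491.5 -188.9    6. ] gap 0.1
bolt2 [479.1 -32.1   5.5] gap 0.3
bolt3 [ 680.7 -173.5    6.3] gap 0.1
up_nl [480.5 -18.1  55.8] gap 0.1
up_nr [467.9  83.6  67.4] gap 0.1
up_fr [631.5 101.8  75.2] gap 0.4
up_fl [647.2   2.7  70.5] gap 0.1
lo_nl [ 489.1 -157.5   31.6] gap 0.1
lo_nr [483.3 -58.4  26.1] gap 0.1
lo_fr [648.9 -48.8  34. ] gap 0.1
lo_fl [ 655.1 -146.9   35.6] gap 0.1
of1 [568.8  15.3  85.3] gap 0.1
of2 [561.4  39.   85.3] gap 0.3
of3 [554.3  62.9  85.4] gap 0.3
binBL [749.5 -11.1  41.6] gap 1.0
yaw posts 0.05309185582811862 lo 0.06376622806452537 0.057946142522977674 up 0.12388274219629807 0.1107436860029341
offcut 1.868000637144672
station [ 0.57784911 -0.03158041] 0.05309185582811862
postN [ -55. -133.] postF [  55. -133.] bolt1 [ -95. -152.] bolt2 [-99.   5.] bolt3 [  95. -147.] up_nl [-97.  19.] up_nr [-104.  121.] up_fr [ 61. 130.] up_fl [71. 31.] lo_nl [ -95. -121.] lo_nr [-96. -22.] lo_fr [ 70. -21.] lo_fl [  71. -119.] of1 [-7. 47.] of2 [-13.  71.] of3 [-19.  96.] binBL [173.  11.] 
endstop B 60mm [  89. -102.]
endstop B 60mm [ 88. -45.]
(162, 440) [  75. -101.]
(160, 412) [  60. -101.]
(272, 408) [ 61. -46.]
```

The heights check: offcut top about 83–85 mm, case tops about 71 and 34, posts about 60 mm. The station is at (0.575,-0.032) with yaw 0.078 from the bolts. Next I grasp the offcut and bin it.

```bash
cat >> h.py <<'E'
from scipy.spatial.transform import Rotation as Ro
from rig import manip
ST=np.array([.5746,-.0318]);TH=.078
X=np.array([np.cos(TH),np.sin(TH)]);Y=np.array([-X[1],X[0]])
def ori(a,s=1):  # tool y along world angle a, tool z down
    y=np.array([np.cos(a),np.sin(a),0])*s;z=np.array([0,0,-1.]);return Ro.from_matrix(np.c_[np.cross(y,z),y,z]).as_rotvec()
def W(x,y,z): return [*(ST+x*X+y*Y),z]   # station coords (m) to world
def S():
    p=manip.read_position();return np.round(1000*np.array([X@(p[:2]-ST),Y@(p[:2]-ST),p[2]]),1)
def tell(s): print(s,"t",round(manip.read_clock(),2),"S",S(),"F",np.round(manip.read_ft_force(),1),"w",round(manip.read_gripper_width(),4),flush=True)
E
python3 - <<'E'
from h import *
for s in(1,-1):
  for p,a in(([.5614,.039,.1],.297),(W(.126,.077,.1),TH),(W(-.012,.16,.1),TH)):
    q=manip.solve_ik(p,ori(a,s)); print(s,None if q is None else np.round(q,2))
s=1 if abs(manip.solve_ik([.5614,.039,.1],ori(.297,1))[5])<abs(manip.solve_ik([.5614,.039,.1],ori(.297,-1))[5]) else -1
manip.command_gripper(0.04,grasp_force=40)
manip.movep([.5614,.039,.13],ori(.297,s))
r=manip.move_l([.5614,.039,.0745],rate=.1,until_force=6); tell(f"down {r} s{s}")
manip.command_gripper(0.0); tell("grip"); print(manip.read_grip_force())
manip.move_l([.5614,.039,.13],rate=.15); tell("lift")
E
```

```text
1 [-0.05  0.57  1.84 -0.    0.73 -0.35]
1 [-0.02  0.73  1.49  0.    0.93 -0.09]
1 [0.11 0.57 1.84 0.   0.73 0.03]
-1 None
-1 None
-1 NoneTraceback (most recent call last):
  File "<stdin>", line 5, in <module>
TypeError: 'NoneType' object is not subscriptable
```

```bash
python3 - <<'E'
from h import *
manip.command_gripper(0.04,grasp_force=40)
manip.movep([.5614,.039,.13],ori(.297))
r=manip.move_l([.5614,.039,.0745],rate=.1,until_force=6); tell(f"down {r}")
manip.command_gripper(0.0); tell("grip"); print(manip.read_grip_force())
manip.move_l([.5614,.039,.13],rate=.15); tell("lift")
if manip.read_gripper_width()>.008:
    manip.movep(W(.126,.077,.13),ori(TH))
    r=manip.move_l(W(.126,.077,.024),rate=.15,until_force=6); tell(f"bin {r}")
    manip.command_gripper(.035); tell("open")
    manip.move_l(W(.126,.077,.15),rate=.25)
    manip.movep(W(-.012,.175,.15),ori(TH))
    m=manip.camera_model("top"); im=manip.read_camera("side")
    import cv2; cv2.imwrite("pics/s1.png",cv2.resize(im[170:350,210:410,::-1],(660,594)))
    tell("end")
E
```

```text
down False t 6.0 S [-7.4 71.5 74.8] F [ 1.3 -0.7  0.2] w 0.0403
grip t 6.37 S [-7.3 71.6 75.2] F [-1.9  0.3  7.1] w 0.0103
40.60095191001892
lift t 6.88 S [ -7.9  71.7 129.6] F [ 0.8  1.  -1.7] w 0.0106
bin False t 8.34 S [126.4  76.9  25. ] F [ 0.7  1.  -1.4] w 0.0112
open t 8.7 S [126.2  77.   24.5] F [-0.5  1.   0.1] w 0.035
end t 10.12 S [-11.2 174.6 149.4] F [ 0.2 -0.3 -0.4] w 0.0349
```

View pics/s1.png

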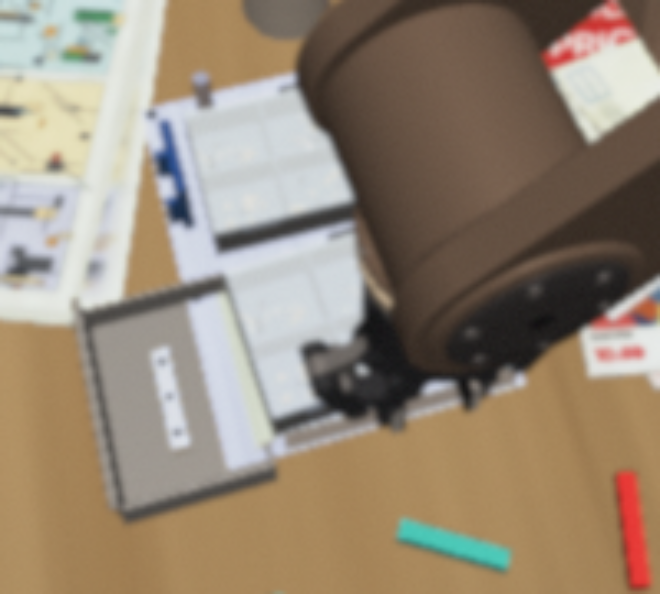

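The offcut lies in the bin (170,397) with the case still on the shelf. Now I push the case across with spread fingers.

```bash
python3 - <<'E'
from h import *
import cv2
manip.command_gripper(.075)
manip.move_l(W(-.012,.175,.043),rate=.2); tell("down")
r=manip.move_l(W(-.012,.06,.043),rate=.08,until_force=12); tell(f"push1 {r}")
if not r:
    r=manip.move_l(W(-.012,-.006,.043),rate=.06,until_force=12); tell(f"push2 {r}")
manip.dwell(.2)
im=manip.read_camera("side"); cv2.imwrite("pics/s2.png",cv2.resize(im[170:350,210:410,::-1],(660,594)))
E
```

```text
down t 11.27 S [-11.6 175.   43.6] F [ 0.5 -0.  -0.5] w 0.0751
push1 False t 12.85 S [-12.   60.3  43. ] F [-0.4  0.1 -0.2] w 0.075
push2 False t 14.1 S [-12.   -5.8  43.1] F [-0.9  0.8 -0.5] w 0.0747
```

View pics/s2.png

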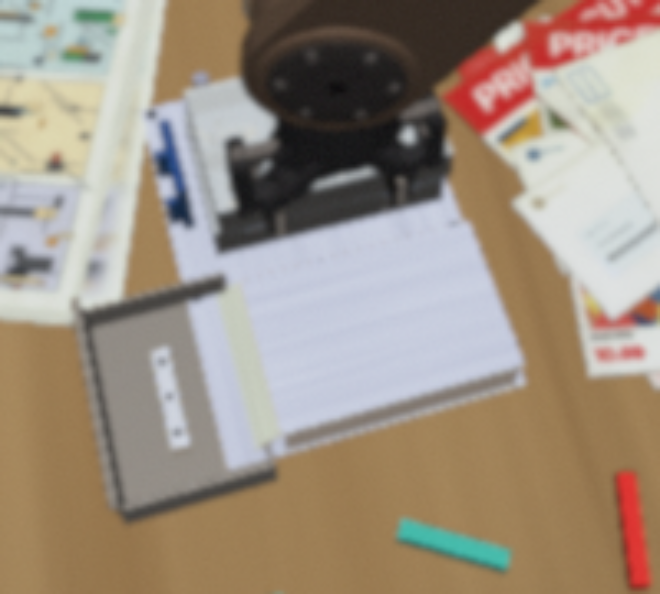

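The upper case now lies on the lower one. Next I square the pile: push -y in the gap, then +x at the near ends, then -y again.

```bash
cat >> h.py <<'E'
def pushY():
    r=manip.move_l(W(-.005,.006,.012),rate=.1,until_force=8); tell(f"gap {r}")
    if r: return
    r=manip.move_l(W(-.005,-.03,.012),rate=.025,until_force=14); tell(f"pushY {r}")
    manip.dwell(.3); manip.move_l(W(-.005,.005,.012),rate=.08)
    manip.move_l(W(-.005,.005,.15),rate=.25)
def pushX():
    cands=[a for a in(TH+np.pi/2,TH-np.pi/2) if manip.solve_ik(W(-.13,-.075,.15),ori(a)) is not None]
    o=ori(min(cands,key=lambda a:abs(manip.solve_ik(W(-.13,-.075,.15),ori(a))[5])))
    manip.movep(W(-.135,-.075,.15),o)
    r=manip.move_l(W(-.135,-.075,.012),rate=.15,until_force=8); tell(f"downX {r}")
    if r: return
    r=manip.move_l(W(-.09,-.075,.012),rate=.03,until_force=14); tell(f"pushX1 {r}")
    if not r: r=manip.move_l(W(-.06,-.075,.012),rate=.025,until_force=14); tell(f"pushX2 {r}")
    manip.dwell(.3); manip.move_l(W(-.135,-.075,.012),rate=.1)
    manip.move_l(W(-.135,-.075,.15),rate=.25)
E
python3 - <<'E'
from h import *
manip.move_l(W(-.012,.006,.043),rate=.1)
pushY(); pushX()
E
```

```text
gap False t 15.08 S [-5.2  5.9 11.5] F [ 0.5 -0.8 -0.5] w 0.075
pushY True t 15.9 S [ -5.5 -11.3  11.8] F [-0.8  3.3  1.2] w 0.075
downX True t 19.32 S [-135.5  -74.6   14.3] F [-1.8  1.  12.6] w 0.075
```

```bash
sed -i '/^def pushX/,$s/,\.012)/,.022)/' h.py && python3 - <<'E'
from h import *
import cv2
manip.move_l(W(-.135,-.075,.03),rate=.1)
pushX()
manip.movep(W(-.005,.005,.15),ori(TH))
pushY()
manip.movep([0.54,-.06,.27],ori(TH+np.pi/2,1)); manip.dwell(.2); tell("view")
m=manip.camera_model("wrist"); im=manip.read_camera("wrist")
pickle.dump((m,im),open("E.pkl","wb"))
cv2.imwrite("pics/e.png",cv2.resize(im[90:300,195:445,::-1],(700,588),interpolation=cv2.INTER_CUBIC))
E
```

```text
downX False t 21.18 S [-134.9  -75.    22.2] F [-0.2  0.4  0.3] w 0.0751
pushX1 True t 22.38 S [-96.6 -74.5  21.6] F [-1.7 -1.8  2.6] w 0.075
gap False t 26.62 S [-4.7  5.9 12.6] F [-0.4  0.  -0.1] w 0.0751
pushY True t 27.43 S [ -5.4 -11.3  11.8] F [-0.6  4.8  0.1] w 0.0751
view t 30.43 S [-36.7 -25.4 269.6] F [ 0.6 -0.   0.7] w 0.075
```

View pics/e.png

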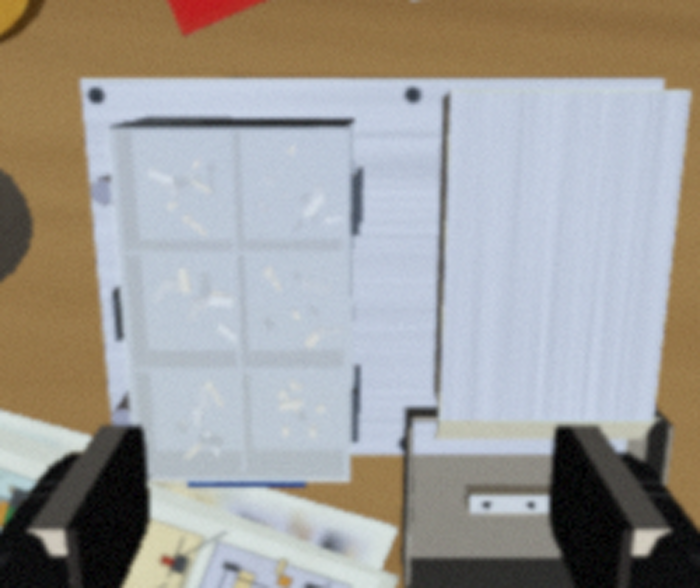

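The picture shows the upper lid square with the plate, near edge at rows 124–126, far edge at 482 touching the blue stop strip (245,484), and posts at the left edge (105,190) and (120,410). A numeric check of the lid corners follows.

```bash
python3 - <<'E'
from h import *
m,im=pickle.load(open("E.pkl","rb"))
def st(q,z):
    w=plane(m,np.array(q)/2.8+[195,90],z)[:2]-ST;return np.round(1000*np.array([X@w,Y@w]),1)
for n,q,z in(("nl",(112,126),.068),("nr",(352,124),.068),("fr",(350,482),.068),("fl",(152,482),.068),("lowNl",(150,118),.004),("lowNr",(352,121),.036),
 ("bolt1",(96,95),.004),("bolt2",(412,95),.004),("postN",(103,190),.06),("stopL",(190,486),.06),("stopR",(305,486),.06)): print(n,st(q,z))
E
```

```text
nl [ -84.4 -125.4]
nr [-85.2 -23.5]
fr [ 84.4 -24.3]
fl [  84.3 -120.2]
lowNl [ -83.9 -124.5]
lowNr [-84.4 -23.4]
bolt1 [ -95.1 -150.6]
bolt2 [-95.1   6.7]
postN [ -56. -134.]
stopL [  91.  -103.7]
stopR [ 91.  -46.6]
```

The lid spans x from -84 to +84 mm with its left side at y = -23/-24 mm, so it is home and square. The near end and side of the lower case match too.

```bash
python3 -c "
from rig import manip
print(manip.close_job(), manip.read_clock())"
```

```text
the job is handed in; nothing more can be done
the job is handed in; nothing more can be done
```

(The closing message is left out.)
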